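# Load the drill jig and close its cover

### The arm

A 7-joint arm with a two-finger parallel gripper is mounted at the origin on the work surface. World frame = base frame: x ahead of the robot, y to its left, z up, the work surface at z = 0. Lengths are in m, angles in rad, forces in N, time in s.
With the tool pointing down it reaches from about 0.4 to 0.85 m from the base axis. Payload 10.4 kg.
Tool frame: the origin (TCP) lies between the finger pads; the fingertips stand 19 mm ahead of it and the grasp point (between the pads) is the TCP (manip.tips_ahead is the distance from the TCP to the fingertips, in m); z points along the fingers, y is the line along which they close (so a half turn about z gives the same grasp; the last joint's range is limited). The gripper opens to 85 mm and grips with 20 to 120 N. Pads are 22 mm wide; open, the fingers measure 114 mm over their backs; the gripper's body (76 mm by 85 mm) begins 54 mm behind the grasp point. The pads swing forward as they close: fully open they stand 13 mm farther back than shut.
Start: joints at [-1.175, 0.332, -0.065, 1.46, 0.022, 1.35, -0.088], TCP at [0.254, 0.571, 0.226] pointing down, gripper open.
Joint ranges: [-2.6, 2.6], [-0.5, 2.12], [-1.47, 1.34], [0.16, 2.42], [-1.27, 4.41], [0.06, 2.06], [-2.6, 2.6]. Speed limits (rad/s): [2.22, 2.22, 2.79, 2.79, 3.14, 3.14, 3.14].

### API

Orientations are given as a unit quaternion [x, y, z, w].
In Python, from workcell import manip, viewer gives the robot as it stands.
- The arm moves only by the tool arm_command, never from a script. Its argument "series" is text: rows parted by semicolons, each of 5 numbers parted by spaces: the closure, from 0 (fully open) to 1 (shut), then the shift along the tool's x, y, z normalised to -1 to 1, where 1 is 0.4 m, then the turn about the tool's z normalised to -1 to 1, where 1 is 180 degrees. In form: jaw tx ty tz spin; .... A call has exactly 10 rows; each row shifts and turns the commanded pose from where the row before left it, along the tool's axes as they then stand; what a row does not reach is not made up. A row lasts 1/8 s, in which the tool goes at most 62.5 mm and 10.7 degrees, less where a joint would pass 70% of its speed; a pose out of reach is approached as far as the arm can. A call with a number of a shift or a turn outside -1 to 1 is refused whole. A call with a gripper value outside its range is refused whole. The fingers move at their own pace and stop on an object; "newtons" is the grip in N (left out, the last holds). Time passes only in rows, so rows that do not move let the fingers close, or fill a call up. It gives the time, the measured TCP pose, the force, the opening and the grip force at its end, in the units of the state.
- manip.get_obs(): the state, without advancing time (a new reading comes with each control period).
- viewer.camera(name): name is "scene" or "top" or "wrist"; returns a dict with "pixels" (480x640x3 uint8, red, green, blue), "intrinsics" (3x3 intrinsics, pixels), "D" ([k1, k2, p1, p2, k3] as OpenCV has them; the pictures are not rectified), "extrinsics" (4x4, takes a point from world to camera coordinates). Camera axes: x right, y up, looking along -z (the intrinsics and any distortion apply to the point x, -y, -z); pixel columns grow to the right and rows downward; lengths in m; the calibration is good to about 2 mm. A picture is of the moment at which its call begins. There is no depth.
- manip.hand_in(): hands the job in; it is judged then, once.
The state is a dict: "clock": time; "joint_pos": joint angles; "joint_velocities": joint speeds; "tau": joint torques, N m; "position": TCP position; "ee_rot": TCP orientation; "ft_force": force on the tool from outside, world axes, zero at the start; "torque": the same for the moment, N m; "grip_width": opening from 0.0 (shut) to 1.0 (fully open); "grasp_force": force on a finger pad.
Only numpy, scipy, OpenCV 4.12 (cv2) and the standard library are available. Lean on these libraries where they do the work, as an engineer would, in place of code of your own. Each camera call takes 0.05 s, during which the arm holds its last target. There are 200 camera calls.

### The job

Load the drill jig: lay the aluminium plate with the two holes over the jig's two pins so that it lies flush on the rest pad, and let go of it. Then bring the hinged cover down gently, without letting it drop, until it rests on its stops. Leave everything else on the bench where it is.

Things in the scene. Friction and masses are not known exactly. Their poses are not given: they have to be found in the camera images.
- jig: a drill jig fixed to the bench: plywood board 205 x 190 mm, 30 mm thick, from x = -75 to +130 mm, carrying a steel rest pad, two pins, two stop posts and a hinged aluminium cover. The stop posts (16 mm across, tops 60 mm above the bench) stand at x = -40, y = +-80 mm. Origin: on the bench, below the middle between the pins; x points from the robot's side to the hinge, z up
- seat (a point): middle of the top face of the rest pad (100 x 44 mm, 42 mm above the bench), halfway between the pins: the plate's underside centre comes here; axes as the jig's. The two steel pins, 9 mm across with tapered noses, stand 14 mm above the pad, on the jig's x axis at +30 and -30 mm
- hinge (a point): middle of the cover's hinge axis, which runs along the jig's y at jig x = +95 mm, 64 mm above the bench; axes as the jig's. Two hinge blocks 30 x 20 mm stand at its ends (y = +-80 mm), tops 64 mm above the bench
- cover (a joint): angle of the hinged cover in rad: 0 = closed, level on the stop posts; grows as it opens up and away from the robot; 1.57 = upright, 1.95 = end. An aluminium plate 140 x 176 x 8 mm with four low bushings, about 0.4 kg, 10 to 150 mm from the hinge axis. Starts about upright, where hinge friction holds it; let go below about 1.2 rad it may fall shut and slam
- cover_bar (a point): middle of the cover's handle, a round steel bar 10 mm thick, parallel to the hinge, 195 mm from its axis, in the cover's middle plane. Two arms 130 mm apart join it to the cover's free edge; the open gap is 40 mm. About 260 mm above the bench when upright, 64 mm when closed. Can be pinched from above all the way down: it turns between the fingers
- plate: the drilled workpiece: aluminium plate 90 x 50 mm, 10 mm thick, about 0.13 kg, with two 12 mm through holes on its long middle line, 30 mm either side of the centre (they fit the pins either way round). Lies flat on the bench to the left or right of the jig. Origin: centre of its underside; x along its length
- blank: bystander: plain aluminium bar 125 x 36 x 10 mm without holes, lying flat on the bench; it may lie on either side of the jig; origin: centre of its underside, x along its length
- glue: bystander: white round glue bottle, 52 mm across, 150 mm tall, standing; origin: centre of its underside
- jar: bystander: round glass jar with a steel lid, 76 mm across, 100 mm tall, standing; origin: centre of its underside
- tape: bystander: brown roll, a flat ring 90 mm across, 24 mm tall; origin: centre of its underside
- offcut: bystander: block of light wood 100 x 45 x 35 mm; origin: centre of its underside, x along its length
- driver: bystander: screwdriver with a yellow handle, lying on the bench between the robot and the jig, along its own x, handle to -x
- hammer: bystander: hammer with a wooden handle, lying on the bench along its own x, handle to -x
There are look-alikes about, which are no part of the job. Leave any orange or yellow look-alike of the plate alone.

How it is judged:
By the outcome, as a careful person would: the job done as asked, in the order asked, and still so for the second after the job is handed in, with the robot touching nothing.
It also fails if it takes over 72 s, if anything falls off the work surface, if the arm or the gripper's body presses on something with over 40 N, if the wrist force passes 120 N, or if a joint passes its speed limit or range.

## Working session

There is one attempt and no reset: what is moved stays moved. The work goes in short steps, Python scripts to look and compute and a tool call to move; the robot and the scene stay as the last step left them, time stands still between calls to the robot, and variables do not carry over. Pictures are saved under pics/ and viewed, at most 10 in all, crops included, and the job is handed in when it is done.

Besides the shell and the picture viewer there is one more tool, called after ">>>" as name(argument=value, ...) on one line, values as JSON. arm_command: Moves the arm, as the interface text tells. Scaled input: -1 to 1 covers 0.4 m each way for a shift and 180 degrees each way for a turn. Its arguments: {"type":"object","properties":{"series":{"type":"string"},"newtons":{"type":"number"}},"required":["series"]}

```bash
mkdir -p pics; cat > h.py <<'E'
import numpy as np,cv2
from workcell import manip,viewer
def grab(n,f):
    c=viewer.camera(n); cv2.imwrite('pics/'+f+'.png',c['pixels'][:,:,::-1]); np.savez('pics/'+f,K=c['intrinsics'],D=c['D'],E=c['extrinsics']); return c
def ray(f,px,z):
    c=np.load('pics/'+f+'.npz'); E=c['E']
    u=cv2.undistortPoints(np.array(px,float).reshape(-1,1,2),c['K'],c['D']).reshape(-1,2)
    z=np.broadcast_to(z,len(u)); o=-E[:3,:3].T@E[:3,3]
    d=np.c_[u[:,0],-u[:,1],-np.ones(len(u))]@E[:3,:3]
    return o+d*((z-o[2])/d[:,2])[:,None]
def proj(f,P):
    c=np.load('pics/'+f+'.npz'); E=c['E']; P=np.atleast_2d(P)@E[:3,:3].T+E[:3,3]
    return cv2.projectPoints(P*[1,-1,-1],np.zeros(3),np.zeros(3),c['K'],c['D'])[0].reshape(-1,2)
E
python3 - <<'E'
from h import *
print(manip.get_obs())
for n in('top','scene'):
    c=grab(n,n+'0'); E=c['extrinsics']; print(n,-E[:3,:3].T@E[:3,3])
E
```

```text
{'clock': 0.0, 'joint_pos': array([-1.17461156,  0.33288326, -0.06472247,  1.46096703,  0.02156553,
        1.34989525, -0.08848311]), 'joint_velocities': array([-3.20416480e-05,  4.83489979e-04, -1.78470020e-03, -2.73041464e-04,
        9.19526639e-04, -8.94864899e-04, -3.04603952e-04]), 'tau': array([-1.41197241e-03, -6.25443220e+01,  4.83196252e-02, -3.91608810e+01,
        1.60634582e-02,  9.75132192e-03, -1.77320840e-05]), 'position': array([0.25397876, 0.57063646, 0.2253966 ]), 'ee_rot': array([ 2.07840066e-01,  9.78162550e-01, -7.16361315e-04, -1.38202516e-04]), 'ft_force': array([1.53013039, 0.29741582, 0.17708495]), 'torque': array([0.01963039, 0.00298742, 0.01152404]), 'grasp_force': 0.0, 'grip_width': 0.9968468941278948}
top [ 0.27728792 -0.01842062  1.3799631 ]
scene [1.38629353 0.95518362 1.21524761]
```

View pics/top0.png

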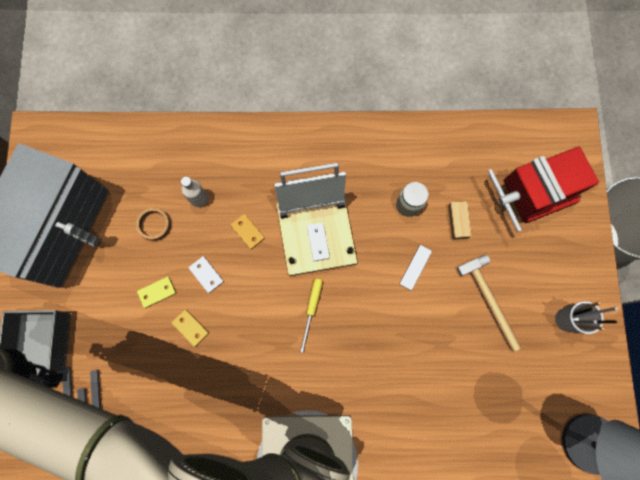

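View pics/scene0.png

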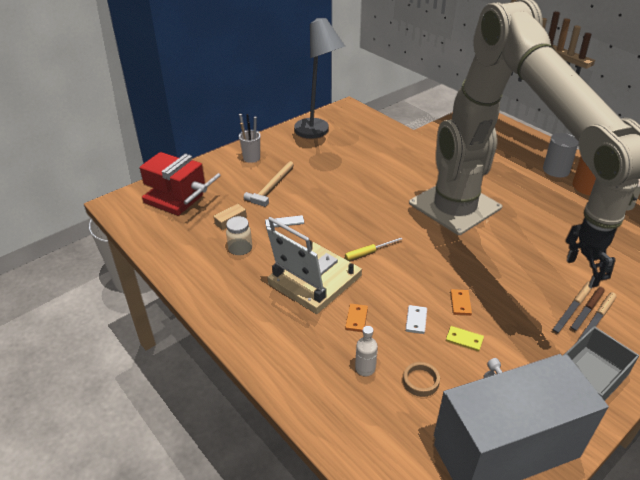

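The top view shows the plate with two holes at about (206,274), the jig with its pad at about (318,242), and the cover upright near (312,190). The orange and yellow look-alikes surround the plate. I'll enlarge the plate and jig to measure them.

```bash
python3 - <<'E'
import cv2,numpy as np
a=cv2.imread('pics/top0.png')
A=cv2.resize(a[250:300,180:230],None,fx=8,fy=8,interpolation=cv2.INTER_CUBIC)
B=cv2.resize(a[200:280,273:363],None,fx=5,fy=5,interpolation=cv2.INTER_CUBIC)[:400,:400]
s=cv2.imread('pics/scene0.png')
cv2.imwrite('pics/crop1.png',np.hstack([A,B[:, :400]]))
E
```

```text
(no output)
```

View pics/crop1.png

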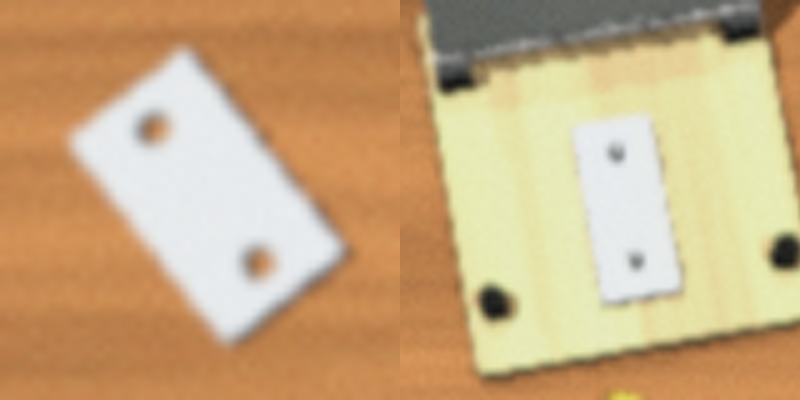

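The enlarged crop shows the plate's holes at crop (153,128) and (258,262). In the jig half, the pins are at (616,152) and (636,261), the stop posts at (495,302) and (785,250), and the pad's corners are clear.

```bash
cat > m.py <<'E'
from h import *
A=lambda L:(np.array(L)+.5)/8-.5+[180,250]
B=lambda L:(np.array(L)+.5-[400,0])/5-.5+[273,200]
h=ray('top0',A([(153,128),(258,262)]),.007); c=ray('top0',A([(185,47),(347,250),(228,345),(70,137)]),.010)
print('holes',h,'mid',h.mean(0),np.linalg.norm(h[0]-h[1])); print('corners mid',c.mean(0)); d=c[0]+c[3]-c[1]-c[2]; print('ang',np.degrees(np.arctan2(d[1],d[0])),np.degrees(np.arctan2(*(h[0]-h[1])[1::-1])))
p=ray('top0',B([(616,152),(636,261)]),.056); q=ray('top0',B([(572,127),(650,115),(682,290),(603,303)]),.042); s=ray('top0',B([(495,302),(785,250)]),.06)
print('pins',p,p.mean(0),np.linalg.norm(p[0]-p[1])); print('pad',q.mean(0)); d=q[0]+q[1]-q[2]-q[3]
print('ang',np.degrees(np.arctan2(d[1],d[0])),np.degrees(np.arctan2(*(p[0]-p[1])[1::-1])))
t=s[0]-s[1]; a=np.arctan2(-t[0],t[1]); print('posts',np.linalg.norm(t),np.degrees(a), s.mean(0)+.04*np.array([np.cos(a),np.sin(a),0]))
E
python3 m.py
```

```text
holes [[0.51317161 0.29519585 0.007     ]
 [0.46641034 0.25764079 0.007     ]] mid [0.48979097 0.27641832 0.007     ] 0.059974991788514925
corners mid [0.48955237 0.27510827 0.01      ]
ang 38.59947302483129 38.76875555687128
pins [[ 0.59985793 -0.02779607  0.056     ]
 [ 0.53971726 -0.03802643  0.056     ]] [ 0.56978759 -0.03291125  0.056     ] 0.061004595101954
pad [ 0.57183833 -0.03343724  0.042     ]
ang 9.435740987840253 9.654008752881202
posts 0.15734590826952186 9.936483994846398 [ 0.57018322 -0.03328668  0.06      ]
```

>>> arm_command(series="0 -0.093 -0.048 0.025 0;0 -0.093 -0.048 0.025 0;0 -0.093 -0.048 0.025 0;0 -0.093 -0.048 0.025 0;0 -0.093 -0.048 0.025 0;0 -0.093 -0.048 0.025 0;0 -0.093 -0.048 0.025 0;0 -0.093 -0.048 0.025 0;0 -0.093 -0.048 0.025 0;0 0 0 0 0", newtons=40)

```text
clock: 1.35
position: [0.4913, 0.273, 0.1351]
ee_rot: [0.211, 0.978, -0.001, -0.0]
ft_force: [-0.3, 0.8, -0.8]
grip_width: 1.0
grasp_force: 0.0
```

>>> arm_command(series="0 0 0 0 -0.055;0 0 0 0 -0.055;0 0 0 0 -0.055;0 0 0 0 -0.055;0 0 0 0 -0.055;0 0 0 0 -0.055;0 0 0 0 -0.018;0 0 0 0 0;0 0 0 0 0;0 0 0 0 0")

```text
clock: 2.6
position: [0.4896, 0.2772, 0.1362]
ee_rot: [-0.331, 0.944, 0.0, -0.0]
ft_force: [-0.7, 0.0, -0.3]
grip_width: 0.999
grasp_force: 0.0
```

```bash
cat >> h.py <<'E'
from scipy.spatial.transform import Rotation as R
def to(P,ang):
    """normalised shift (tool axes) and spin to bring TCP to P with tool y along world angle ang (deg)"""
    o=manip.get_obs(); M=R.from_quat(o['ee_rot']).as_matrix()
    y=np.degrees(np.arctan2(M[1,1],M[0,1])); s=((y-ang+90)%180-90)/180
    print('pos',o['position'].round(4),'yang',round(y,2),'z',M[:,2].round(4),'t',round(o['clock'],2),'w',round(o['grip_width'],3),'F',o['ft_force'].round(1),'g',round(float(o['grasp_force']),1),'j7',round(o['joint_pos'][6],2))
    print('shift',(M.T@(np.array(P)-o['position'])/.4).round(4),'spin',s.round(4))
E
python3 - <<'E'
from h import *
to([.4897,.2757,.022],128.65)
grab('wrist','w1')
print(proj('w1',[[.51317,.2952,.01],[.46641,.25764,.01]]))
E
```

```text
pos [0.4896 0.2772 0.1362] yang 128.61 z [-0.e+00  1.e-04 -1.e+00] t 2.6 w 0.999 F [-0.7  0.  -0.3] g 0.0 j7 1.65
shift [ 0.0022 -0.003   0.2855] spin -0.0002
[[313.19199002 266.45917429]
 [312.74863978 188.61441605]]
```

View pics/w1.png

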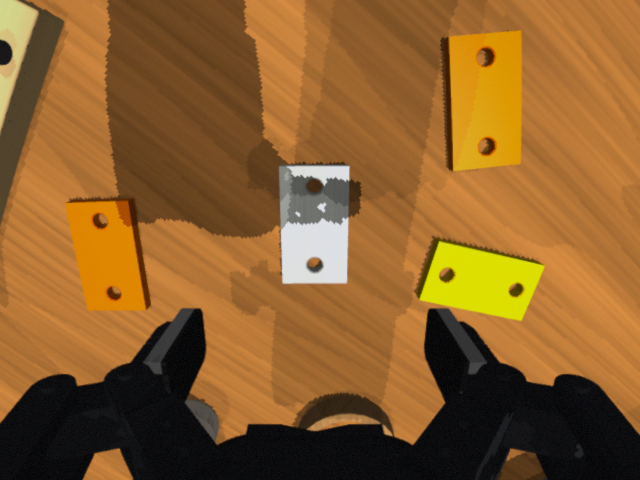

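The wrist view shows the plate's holes at (314,186) and (315,265), within 2 px of prediction, and the neighbours are clear of the fingers. Descending to grasp.

>>> arm_command(series="0 0.002 -0.003 0.036 0;0 0 0 0.036 0;0 0 0 0.036 0;0 0 0 0.036 0;0 0 0 0.036 0;0 0 0 0.036 0;0 0 0 0.036 0;0 0 0 0.028 0;0 0 0 0.01 0;0 0 0 0 0")

```text
clock: 3.9
position: [0.4899, 0.2756, 0.0201]
ee_rot: [-0.331, 0.944, 0.0, -0.0]
ft_force: [0.4, -1.0, 0.0]
grip_width: 1.001
grasp_force: 0.0
```

>>> arm_command(series="0.2 0 0 0 0;0.3 0 0 0 0;0.4 0 0 0 0;0.6 0 0 0 0;0.8 0 0 0 0;0.8 0 0 0 0;0.8 0 0 0 0;0.8 0 0 0 0;0.8 0 0 0 0;0.8 0 0 0 0", newtons=50)

```text
clock: 5.15
position: [0.4899, 0.2756, 0.0203]
ee_rot: [-0.331, 0.944, 0.0, 0.0]
ft_force: [-0.3, -0.1, 0.1]
grip_width: 0.199
grasp_force: 0.0
```

```bash
python3 - <<'E'
from h import *
to([.4897,.2757,.022],128.65); print(manip.tips_ahead)
grab('wrist','w2')
E
```

```text
pos [0.4899 0.2756 0.0203] yang 128.65 z [ 1.e-04  1.e-04 -1.e+00] t 5.15 w 0.199 F [-0.3 -0.1  0.1] g 0.0 j7 1.65
shift [ 0.0002  0.0005 -0.0044] spin -0.0
0.019
```

View pics/w2.png

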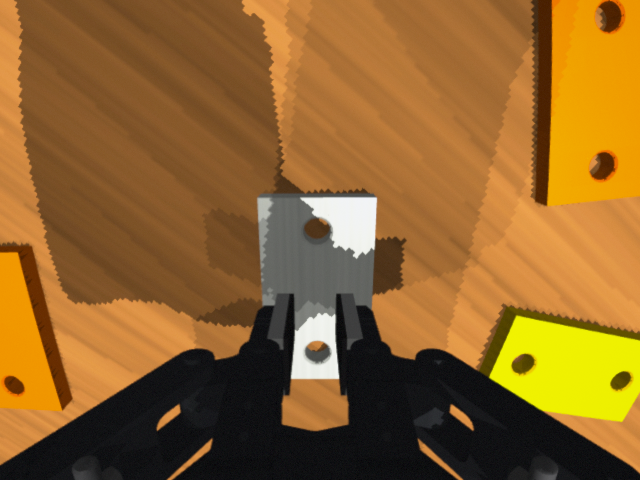

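The fingers closed above the plate to 17 mm. They are over it, not around it, and the plate has not moved (holes at (317,229) and (318,352)). I'll check the geometry.

```bash
python3 - <<'E'
from h import *
print('pred holes',proj('w2',[[.51317,.2952,.01],[.46641,.25764,.01]]))
h=ray('w2',[(317,229),(318,352)],.01); print(h,h.mean(0))
h=ray('w1',[(314,186),(315,265)],.01); print(h,h.mean(0))
o=manip.get_obs(); M=R.from_quat(o['ee_rot']).as_matrix(); p=o['position']
for d in(0,.005,.01,.019): print(d,proj('w2',[p+M@[sx*.011,sy*.0085,d] for sx in(-1,1) for sy in(-1,1)]).round().tolist())
E
```

```text
pred holes [[315.14052141 355.04679846]
 [314.68653938 235.32676681]]
[[0.46358284 0.25665317 0.01      ]
 [0.51097812 0.29520361 0.01      ]] [0.48728048 0.27592839 0.01      ]
[[0.46436592 0.25716588 0.01      ]
 [0.51137144 0.29553866 0.01      ]] [0.48786868 0.27635227 0.01      ]
0 [[294.0, 331.0], [333.0, 331.0], [293.0, 285.0], [333.0, 285.0]]
0.005 [[294.0, 325.0], [332.0, 325.0], [294.0, 280.0], [333.0, 280.0]]
0.01 [[295.0, 319.0], [332.0, 319.0], [294.0, 275.0], [332.0, 275.0]]
0.019 [[296.0, 310.0], [331.0, 310.0], [295.0, 268.0], [332.0, 268.0]]
```

>>> arm_command(series="0.8 0 0 -0.02 0;0.8 0 0 -0.03 0;0.25 0 0 0 0;0.25 0 0 0 0;0.25 0 0 0 0;0.25 0 0 0 0;0.25 0 0 0 0;0.25 0 0 0.02 0;0.25 0 0 0.02 0;0.25 0 0 0.005 0")

```text
clock: 6.45
position: [0.4893, 0.2752, 0.0212]
ee_rot: [-0.331, 0.944, -0.0, -0.001]
ft_force: [-0.0, 0.6, 0.1]
grip_width: 0.749
grasp_force: 0.0
```

>>> arm_command(series="0.25 0 0 0.005 0;0.25 0 0 0.003 0;0.25 0 0 0.003 0;0.25 0 0 0.003 0;0.25 0 0 0.003 0;0.25 0 0 0 0;0.25 0 0 0 0;0.25 0 0 0 0;0.25 0 0 0 0;0.25 0 0 0 0")

```text
clock: 7.7
position: [0.4899, 0.2756, 0.0154]
ee_rot: [-0.331, 0.944, 0.0, 0.0]
ft_force: [-0.0, 0.3, 0.2]
grip_width: 0.749
grasp_force: 0.0
```

```bash
python3 - <<'E'
from h import *
to([.4897,.2757,.012],128.65)
grab('wrist','w3')
E
```

```text
pos [0.4899 0.2756 0.0154] yang 128.64 z [ 1.e-04  1.e-04 -1.e+00] t 7.7 w 0.749 F [-0.   0.3  0.2] g 0.0 j7 1.65
shift [0.0002 0.0006 0.0086] spin -0.0
```

View pics/w3.png

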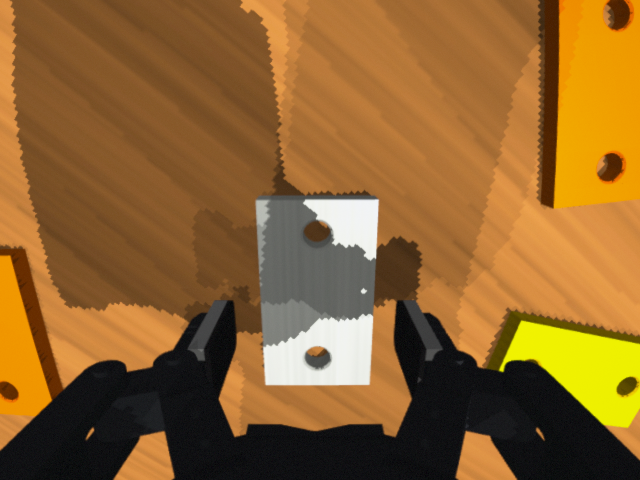

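The pads (inner tips at about (235,300) and (395,300)) straddle the plate (x from 258 to 377) but are still above bench level. I'll go lower gently, watching the force.

>>> arm_command(series="0.25 0 0 0.002 0;0.25 0 0 0.002 0;0.25 0 0 0.002 0;0.25 0 0 0.002 0;0.25 0 0 0.002 0;0.25 0 0 0.002 0;0.25 0 0 0 0;0.25 0 0 0 0;0.25 0 0 0 0;0.25 0 0 0 0")

```text
clock: 9.0
position: [0.4899, 0.2756, 0.0106]
ee_rot: [-0.331, 0.944, 0.0, 0.0]
ft_force: [0.2, -0.6, 0.9]
grip_width: 0.753
grasp_force: 0.0
```

>>> arm_command(series="0.3 0 0 0 0;0.35 0 0 0 0;0.4 0 0 0 0;0.45 0 0 0 0;0.5 0 0 0 0;0.55 0 0 0 0;0.55 0 0 0 0;0.55 0 0 0 0;0.55 0 0 0 0;0.55 0 0 0 0")

```text
clock: 10.25
position: [0.4898, 0.2756, 0.0106]
ee_rot: [-0.331, 0.944, 0.0, -0.0]
ft_force: [0.1, 0.4, 0.5]
grip_width: 0.454
grasp_force: 0.0
```

>>> arm_command(series="0.25 0 0 0 0;0.25 0 0 0 0;0.25 0 0 0 0;0.25 0 0 0.0025 0;0.25 0 0 0.0025 0;0.25 0 0 0.0025 0;0.25 0 0 0.0025 0;0.25 0 0 0.0025 0;0.25 0 0 0.0025 0;0.25 0 0 0 0")

```text
clock: 11.5
position: [0.4898, 0.2755, 0.0045]
ee_rot: [-0.331, 0.944, 0.0, -0.0]
ft_force: [0.1, -0.1, -0.2]
grip_width: 0.75
grasp_force: 0.0
```

>>> arm_command(series="0.25 0 0 0.0025 0;0.25 0 0 0.0025 0;0.25 0 0 0.0025 0;0.25 0 0 0.0025 0;0.25 0 0 0.0025 0;0.25 0 0 0.0025 0;0.25 0 0 0 0;0.25 0 0 0 0;0.25 0 0 0 0;0.25 0 0 0 0")

```text
clock: 12.75
position: [0.4899, 0.2756, -0.0014]
ee_rot: [-0.331, 0.944, 0.0, 0.0]
ft_force: [-0.4, -0.2, -0.2]
grip_width: 0.747
grasp_force: 0.0
```

>>> arm_command(series="0.25 0 0 0.0025 0;0.25 0 0 0.0025 0;0.25 0 0 0.0025 0;0.25 0 0 0.0025 0;0.25 0 0 0.0025 0;0.25 0 0 0.0025 0;0.25 0 0 0 0;0.25 0 0 0 0;0.25 0 0 0 0;0.25 0 0 0 0")

```text
clock: 14.0
position: [0.4899, 0.2756, -0.0074]
ee_rot: [-0.331, 0.944, 0.0, 0.0]
ft_force: [-0.9, -0.1, -0.2]
grip_width: 0.755
grasp_force: 0.0
```

```bash
python3 - <<'E'
from h import *
to([.4897,.2757,.012],128.65)
grab('wrist','w4'); grab('scene','s4')
o=manip.get_obs();print(o['joint_pos'])
a=cv2.imread('pics/w4.png')[130:480,100:540]; b=cv2.imread('pics/s4.png'); u=proj('s4',[.4897,.2757,.0])[0].astype(int); print(u)
b=cv2.resize(b[u[1]-50:u[1]+38,u[0]-45:u[0]+45],(360,350),interpolation=cv2.INTER_CUBIC)
cv2.imwrite('pics/c4.png',np.hstack([a,b]))
E
```

```text
pos [ 0.4899  0.2756 -0.0074] yang 128.64 z [ 1.e-04  1.e-04 -1.e+00] t 14.0 w 0.755 F [-0.9 -0.1 -0.2] g 0.0 j7 1.65
shift [ 0.0002  0.0006 -0.0484] spin -0.0001
[-0.59898828  0.44134809  0.00629518  1.84916221 -0.00365477  0.85095116
  1.65441026]
[414 319]
```

View pics/c4.png

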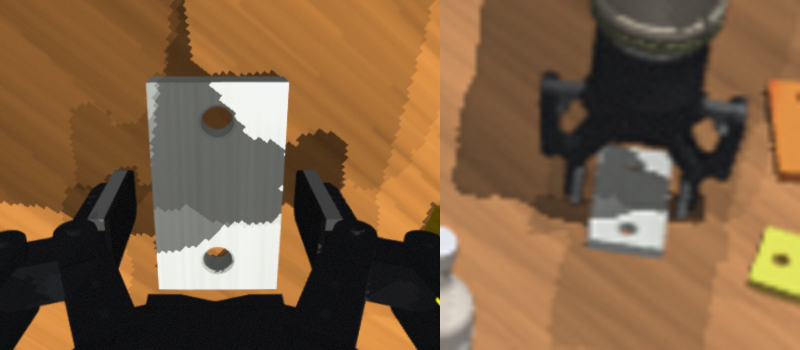

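The pads now appear level with the plate: tips at crop (135,172) and (297,172), plate from about 152 to 283. The plate is untouched. Closing now.

>>> arm_command(series="0.3 0 0 0 0;0.35 0 0 0 0;0.4 0 0 0 0;0.45 0 0 0 0;0.5 0 0 0 0;0.55 0 0 0 0;0.55 0 0 0 0;0.55 0 0 0 0;0.55 0 0 0 0;0.55 0 0 0 0")

```text
clock: 15.35
position: [0.49, 0.2757, -0.007]
ee_rot: [-0.331, 0.944, 0.0, 0.0]
ft_force: [-1.8, -0.3, 5.8]
grip_width: 0.571
grasp_force: 52.4
```

>>> arm_command(series="0.55 0 0 -0.01 0;0.55 0 0 -0.03 0;0.55 0 0 -0.05 0;0.55 0 0 -0.05 0;0.55 0 0 -0.05 0;0.55 0 0 -0.05 0;0.55 0 0 -0.01 0;0.55 0 0 0 0;0.55 0 0 0 0;0.55 0 0 0 0")

```text
clock: 16.6
position: [0.4895, 0.2754, 0.0919]
ee_rot: [-0.331, 0.944, -0.0, -0.001]
ft_force: [-0.8, -0.8, -1.3]
grip_width: 0.564
grasp_force: 51.9
```

```bash
python3 - <<'E'
from h import *
to([.571,-.0333,.093],99.6)
print('w4 pred (top)',proj('w4',[[.51317,.2952,.01],[.46641,.25764,.01]]), 'holes seen (317,389),(317,249)')
h=ray('w4',[(317,249),(317,389)],.01);print(h,np.linalg.norm(h[0]-h[1]))
c=grab('wrist','w5'); cv2.imwrite('pics/c5.png',cv2.imread('pics/w5.png')[100:480])
E
```

```text
pos [0.4895 0.2754 0.0919] yang 128.65 z [-1.e-03 -6.e-04 -1.e+00] t 16.6 w 0.564 F [-0.8 -0.8 -1.3] g 51.9 j7 1.65
shift [ 0.3228 -0.7299 -0.0026] spin 0.1614
w4 pred (top) [[315.18203376 393.29132577]
 [314.64999744 256.88631529]] holes seen (317,389),(317,249)
[[0.46353159 0.25642506 0.01      ]
 [0.51100503 0.29442973 0.01      ]] 0.06081186559414638
```

View pics/c5.png

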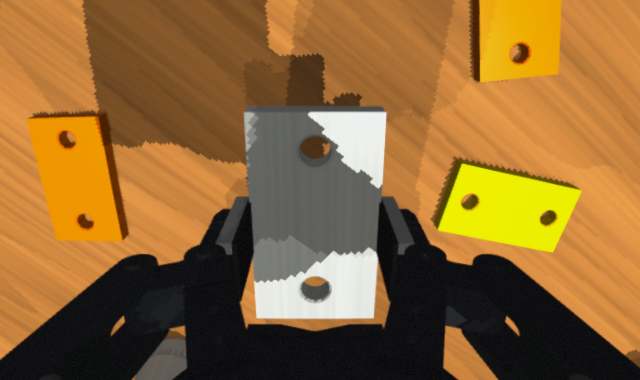

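The plate is held level. Its holes are at image (315,248) and (316,388), so it has not slipped. Next I'll hover beside the jig to see the pins with the wrist camera.

>>> arm_command(series="0.55 0.022 -0.075 -0.01 0;0.55 0.022 -0.075 -0.01 0;0.55 0.022 -0.075 -0.01 0;0.55 0.022 -0.075 -0.01 0;0.55 0.022 -0.075 -0.01 0;0.55 0.022 -0.075 -0.01 0;0.55 0.02 -0.075 -0.01 0;0.55 0 0 0 0.054;0.55 0 0 0 0.054;0.55 0 0 0 0.0535")

```text
clock: 17.9
position: [0.5734, 0.0735, 0.1203]
ee_rot: [-0.081, 0.997, -0.0, -0.0]
ft_force: [-0.2, 1.0, -1.7]
grip_width: 0.566
grasp_force: 52.0
```

>>> arm_command(series="0.55 0 0 0 0;0.55 0 0 0 0;0.55 0 0 0 0;0.55 0 0 0 0;0.55 0 0 0 0;0.55 0 0 0 0;0.55 0 0 0 0;0.55 0 0 0 0;0.55 0 0 0 0;0.55 0 0 0 0")

```text
clock: 19.15
position: [0.5735, 0.0736, 0.1206]
ee_rot: [-0.083, 0.997, 0.0, -0.0]
ft_force: [0.1, 0.5, -1.9]
grip_width: 0.567
grasp_force: 52.0
```

```bash
python3 - <<'E'
from h import *
to([.571,-.0333,.093],99.6)
grab('wrist','w6'); print(proj('w6',[[.5999,-.0278,.056],[.5397,-.038,.056]]))
E
```

```text
pos [0.5735 0.0736 0.1206] yang 99.58 z [-0.e+00  1.e-04 -1.e+00] t 19.15 w 0.567 F [ 0.1  0.5 -1.9] g 52.0 j7 1.59
shift [ 0.0507 -0.2624  0.069 ] spin -0.0001
[[142.13430517 271.79243701]
 [127.96409496 170.52634873]]
```

View pics/w6.png

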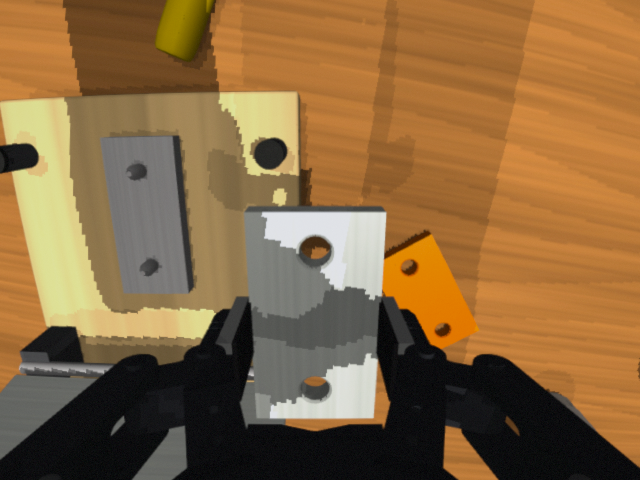

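The wrist view shows the pins near (137,171) and (150,266), the pad around x 102–190 and y 135–293, a stop post at (270,153), and the plate's holes at (315,250) and (315,388). I'll refine these by image code.

```bash
python3 - <<'E'
from h import *
a=cv2.imread('pics/w6.png'); hsv=cv2.cvtColor(a,cv2.COLOR_BGR2HSV); g=cv2.cvtColor(a,cv2.COLOR_BGR2GRAY)
roi=np.zeros_like(g); roi[115:310,85:215]=1
m=((hsv[...,1]<70)&(g>85)&(roi>0)).astype(np.uint8)
n,l,s,c=cv2.connectedComponentsWithStats(m); k=1+np.argmax(s[1:,4]); print(s[k],c[k])
ct=max(cv2.findContours((l==k).astype(np.uint8),0,1)[0],key=cv2.contourArea); q=cv2.approxPolyDP(ct,6,True)[:,0]; print(q.tolist())
P=ray('w6',q,.042); print(P.mean(0) , P.round(4).tolist())
for (x,y) in((137,171),(150,266)):
    w=g[y-14:y+15,x-14:x+15]; print(np.median(w)); b=(w<np.median(w)-22); ys,xs=np.nonzero(b); print('blob',b.sum(),xs.min()+x-14,xs.max()+x-14,ys.min()+y-14,ys.max()+y-14,xs.mean()+x-14,ys.mean()+y-14)
    print(w[::2,::2])
for J in((.571,-.0333),(.5705,-.0325)):
    r=R.from_euler('z',9.6,degrees=True).as_matrix()
    pr=proj('w6',[r@v+[*J,0] for v in([.03,0,.056],[-.03,0,.056],[.03,0,.042],[-.03,0,.042],[-.05,.022,.042],[-.05,-.022,.042],[.05,-.022,.042],[.05,.022,.042],[-.04,.08,.06])]); print(J,pr.round(1).tolist())
E
```

```text
[  100   136    89   158 10447] [145.28572796 213.05082799]
[[100, 138], [123, 292], [188, 293], [172, 137]]
[ 0.57113034 -0.03264963  0.042     ] [[0.5258, -0.0623, 0.042], [0.6234, -0.0463, 0.042], [0.6164, -0.0029, 0.042], [0.5189, -0.0191, 0.042]]
116.0
blob 266 127 146 163 180 137.2406015037594 171.13533834586465
[[118 121 119 117 116 119 120 119 120 121 120 118 118 121 119]
 [118 121 120 117 116 119 117 116 119 120 119 118 118 120 120]
 [118 119 120 117 117 114 101 101 104 108 112 119 118 120 119]
 [118 119 121 118 108 104  98  86  82  95 107 118 117 120 120]
 [119 120 121 108  87  74  66  62  60  54  70 101 111 119 121]
 [117 119 107  78  72  70  66  63  60  56  53  69 109 118 122]
 [117 117  81  80  77  72  67  65  59  56  50  54 105 117 121]
 [117 111  87  93  77  73  67  63  55  53  52  50 103 119 120]
 [117 110 115 117  87  70  65  61  56  53  50  50 106 119 119]
 [117 118 117 117  91  64  62  58  53  51  51  68 106 118 118]
 [117 118 116  83  65  62  58  56  56  61  71  89 109 118 120]
 [116 119 119 118  85  70  67  76  82 116 120 116 113 117 119]
 [117 116 120 121 119 11
[... 802 characters left out ...]
[119 121  89  86  78  73  70  60  54  52  77 111 120 123 125]
 [119 121 114 117 100  64  62  58  58  89  96 113 121 122 124]
 [119 122 119 119 112  63  58  59 100 123 121 122 121 122 126]
 [117 122 123 123 120 106  96 115 121 124 123 122 122 122 125]
 [117 121 123 122 122 122 120 118 120 122 122 123 121 121 124]
 [118 122 124 123 122 123 121 119 122 122 124 123 121 121 124]]
(0.571, -0.0333) [[141.3, 272.7], [127.3, 173.5], [150.5, 264.5], [138.2, 170.4], [170.7, 135.3], [98.3, 137.1], [122.5, 292.6], [187.4, 293.2], [267.1, 154.1]]
(0.5705, -0.0325) [[142.6, 272.1], [128.7, 172.8], [151.8, 264.0], [139.5, 169.8], [172.1, 134.6], [99.6, 136.4], [123.7, 292.2], [188.6, 292.7], [268.7, 153.4]]
```

```bash
python3 - <<'E'
from h import *
a=cv2.imread('pics/w6.png'); hsv=cv2.cvtColor(a,cv2.COLOR_BGR2HSV)
hs=[]
for x,y in((315,250),(315,386)):
    w=hsv[y-24:y+25,x-24:x+25]; b=((w[...,1]>75)|(w[...,2]<70)).astype(np.uint8)
    n,l,s,c=cv2.connectedComponentsWithStats(b); k=1+np.argmax(s[1:,4]); print(s[k],c[k]+[x-24,y-24])
g=cv2.cvtColor(a,cv2.COLOR_BGR2GRAY)
print(g[226:276:3,315]); print(g[366:412:2,315]); print(g[250,290:342:3]); print(g[388,290:342:3])
for z in(.134,.138,.142):
    h=ray('w6',[(315,250),(315.5,387)],z); d=h[1]-h[0]; print(z,h.mean(0)-[.5735,.0736,0],np.linalg.norm(d),np.degrees(np.arctan2(d[1],d[0])))
E
```

```text
[  9  11  30  25 558] [313.81003584 248.40860215]
[ 13  14  25  23 409] [315.92420538 386.54278729]
[226 226 226 127  49  47  45  95 120 118 123  83  76  74 105 124 126]
[109 108 109 109 108 114 118 107 114 112  82  64  67  65  64  65  65 151
 173 210 213 214 214]
[126 121 179  97  53  57  60  66 118 118 117 123  82  78 161 225 226 227]
[108 110 106  90  76  78  65  65  64  66  64  63  61 110 210 219 225 222]
0.134 [-0.00060174  0.00052096  0.134     ] 0.061239191165838466 9.709592307784323
0.138 [-0.00283468  0.00013981  0.138     ] 0.05941444895806965 9.70959230778431
0.142 [-0.00506762 -0.00024133  0.142     ] 0.05758970675030083 9.70959230778431
```

>>> arm_command(series="0.55 0.006 -0.033 0 0;0.55 0.006 -0.033 0 0;0.55 0.006 -0.033 0 0;0.55 0.006 -0.033 0 0;0.55 0.006 -0.033 0 0;0.55 0.006 -0.033 0 0;0.55 0.006 -0.033 0.02 0;0.55 0.004 -0.032 0.03 0;0.55 0 0 0.04 0;0.55 0 0 0.02 0")

```text
clock: 20.45
position: [0.5721, -0.0326, 0.0747]
ee_rot: [-0.084, 0.996, 0.0, -0.001]
ft_force: [0.7, -0.4, -2.3]
grip_width: 0.566
grasp_force: 52.0
```

```bash
python3 - <<'E'
from h import *
to([.5728,-.0330,.062],99.6)
grab('wrist','w7')
for off in(0,-.0028):
    r=R.from_euler('z',9.6,degrees=True).as_matrix(); p=np.array([.5735,.0736,.138])
    print(off,proj('w6',[p+r@[off+sx*.045,0,0] for sx in(-1,1)]).round(1).tolist(),'seen rows 212,418')
E
```

```text
pos [ 0.5721 -0.0326  0.0747] yang 99.6 z [-2.2e-03  3.0e-04 -1.0e+00] t 20.45 w 0.566 F [ 0.7 -0.4 -2.3] g 52.0 j7 1.8
shift [-0.0017 -0.0012  0.0318] spin -0.0
0 [[313.4, 216.1], [314.0, 421.5]] seen rows 212,418
-0.0028 [[313.3, 208.2], [314.0, 416.4]] seen rows 212,418
```

>>> arm_command(series="0.55 0 0 0 0;0.55 0 0 0.01 0;0.55 0 0 0.015 0;0.55 0 0 0.015 0;0.55 0 0 0.015 0;0.55 0 0 0.01 0;0.55 0 0 0.005 0;0.55 0 0 0.005 0;0.55 0 0 0.005 0;0.55 0 0 0 0")

```text
clock: 21.75
position: [0.5728, -0.0332, 0.0445]
ee_rot: [-0.083, 0.997, 0.0, -0.0]
ft_force: [1.0, -0.7, -1.9]
grip_width: 0.567
grasp_force: 52.0
```

```bash
python3 - <<'E'
from h import *
to([.5728,-.0330,.035],99.6)
E
```

```text
pos [ 0.5728 -0.0332  0.0445] yang 99.58 z [-1.e-04  1.e-04 -1.e+00] t 21.75 w 0.567 F [ 1.  -0.7 -1.9] g 52.0 j7 1.81
shift [0.     0.0004 0.0237] spin -0.0001
```

>>> arm_command(series="0.55 0 0 0.004 0;0.55 0 0 0.004 0;0.55 0 0 0.004 0;0.55 0 0 0.003 0;0.55 0 0 0.003 0;0.55 0 0 0.002 0;0.55 0 0 0.002 0;0.55 0 0 0 0;0.55 0 0 0 0;0.55 0 0 0 0")

```text
clock: 23.0
position: [0.5729, -0.0332, 0.0358]
ee_rot: [-0.083, 0.997, 0.0, 0.0]
ft_force: [0.2, 1.8, -1.0]
grip_width: 0.572
grasp_force: 52.0
```

>>> arm_command(series="0.55 0 0 0.001 0;0.55 0 0 0.001 0;0.55 0 0 0.001 0;0.55 0 0 0.001 0;0.55 0 0 0 0;0.55 0 0 0 0;0.55 0 0 0 0;0.55 0 0 0 0;0.55 0 0 0 0;0.55 0 0 0 0")

```text
clock: 24.25
position: [0.5729, -0.0332, 0.035]
ee_rot: [-0.083, 0.997, 0.0, 0.0]
ft_force: [-5.6, -0.0, 8.7]
grip_width: 0.569
grasp_force: 53.2
```

>>> arm_command(series="0.5 0 0 0 0;0.45 0 0 0 0;0.4 0 0 0 0;0.3 0 0 0 0;0.25 0 0 0 0;0.25 0 0 0 0;0.25 0 0 -0.02 0;0.25 0 0 -0.04 0;0.25 0 0 -0.06 0;0.25 0.02 0 -0.06 0")

```text
clock: 25.5
position: [0.5655, -0.0345, 0.1082]
ee_rot: [-0.084, 0.997, -0.0, 0.001]
ft_force: [-0.0, -0.4, 0.4]
grip_width: 0.748
grasp_force: 0.0
```

>>> arm_command(series="0 0.1 0 -0.06 0;0 0.1 0 -0.06 0;0 0.1 0 -0.08 0;0 0.05 0 -0.08 0;0 0 0 -0.08 0;0 0 0 -0.08 0;0 0 0 0 0;0 0 0 0 0;0 0 0 0 0;0 0 0 0 0")

```text
clock: 26.75
position: [0.4267, -0.0579, 0.2816]
ee_rot: [-0.083, 0.997, 0.0, -0.001]
ft_force: [-0.6, 0.4, -0.3]
grip_width: 0.998
grasp_force: 0.0
```

```bash
python3 - <<'E'
from h import *
to([.5728,-.0330,.3],99.6)
for n in('top','scene','wrist'): grab(n,n[0]+'8')
t=cv2.imread('pics/t8.png')[150:290,260:380]; s=cv2.imread('pics/s8.png')[205:320,250:375]; 
t=cv2.resize(t,None,fx=2.5,fy=2.5,interpolation=2); w=cv2.resize(cv2.imread('pics/w8.png'),(400,300)); s=cv2.resize(s,(326,300),interpolation=2)
C=np.zeros((600,800,3),np.uint8); C[:350,:300]=t; C[:300,310:636]=s; C[300:600,400:800]=w; cv2.imwrite('pics/c8.png',C)
E
```

```text
pos [ 0.4267 -0.0579  0.2816] yang 99.57 z [-1.1e-03 -1.0e-04 -1.0e+00] t 26.75 w 0.998 F [-0.6  0.4 -0.3] g 0.0 j7 1.73
shift [-0.3706  0.0005 -0.0463] spin -0.0001
```

View pics/c8.png

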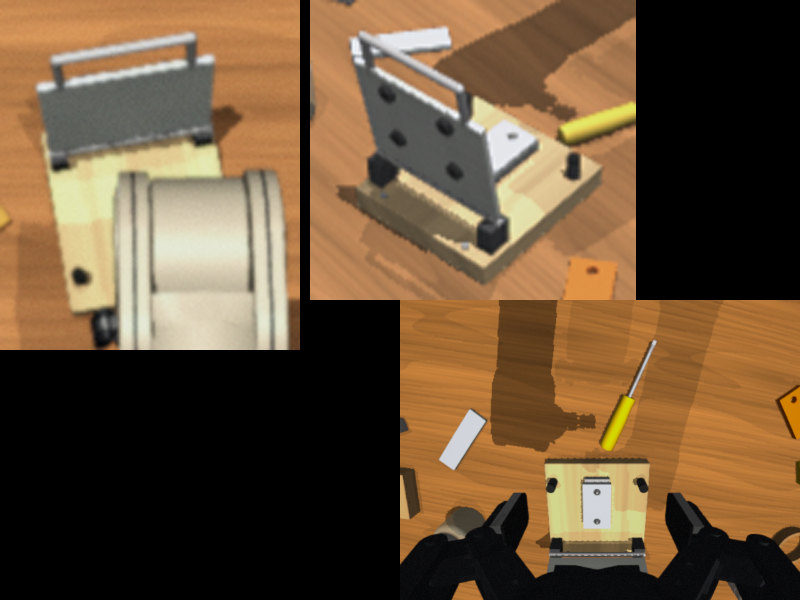

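The plate lies on the pad with both pins showing through its holes (wrist crop at (597,492) and (597,521)). The bar's ends are at top crop (55,60) and (196,37), and at scene crop (365,36) and (466,90). I'll fit the cover angle from these.

```bash
python3 - <<'E'
from h import *
r=R.from_euler('z',9.6,degrees=True).as_matrix(); J=np.array([.571,-.0330,0])
f=lambda th,y:r@[.095-.195*np.cos(th),y,.064+.195*np.sin(th)]+J
T=np.array([(55,60),(196,37)])/2.5+[260,150]; S=(np.array([(365,36),(466,90)])-[310,0])/2.608+[250,205]
print(T.mean(0),S.mean(0))
for th in(1.45,1.5,1.57,1.65,1.7): print(th,proj('t8',f(th,0))[0].round(1),proj('s8',f(th,0))[0].round(1),f(th,0).round(4), proj('t8',[f(th,.067),f(th,-.067)]).round(0).tolist())
E
```

```text
[310.2 169.4] [290.45245399 229.15644172]
1.45 [313.2 192.1] [302.  216.7] [ 0.6415 -0.0211  0.2576] [[285.0, 197.0], [342.0, 187.0]]
1.5 [312.5 188. ] [299.5 218.1] [ 0.6511 -0.0195  0.2585] [[284.0, 193.0], [341.0, 183.0]]
1.57 [311.5 182.4] [296.  220.5] [ 0.6645 -0.0172  0.259 ] [[283.0, 187.0], [340.0, 178.0]]
1.65 [310.3 176.2] [292.  223.5] [ 0.6799 -0.0146  0.2584] [[282.0, 181.0], [338.0, 172.0]]
1.7 [309.6 172.5] [289.4 225.6] [ 0.6894 -0.013   0.2574] [[281.0, 177.0], [338.0, 168.0]]
```

>>> arm_command(series="0 0 0 -0.006 0.0555;0 0 0 -0.006 0.0555;0 0 0 -0.006 0.0555;0 0 0 -0.006 0.0555;0 0 0 -0.006 0.0555;0 0 0 -0.006 0.0555;0 0 0 -0.006 0.0555;0 0 0 -0.006 0.0555;0 0 0 -0.006 0.056;0 0 0 0 0")

```text
clock: 28.15
position: [0.427, -0.0579, 0.3038]
ee_rot: [0.645, 0.764, 0.0, -0.0]
ft_force: [-0.5, -0.7, -0.8]
grip_width: 1.003
grasp_force: 0.0
```

```bash
python3 - <<'E'
from h import *
to([.6952,-.012,.30],9.6)
grab('wrist','w9')
# bar: find grey blob candidates via projections
r=R.from_euler('z',9.6,degrees=True).as_matrix(); J=np.array([.571,-.0330,0])
f=lambda th,y:r@[.095-.195*np.cos(th),y,.064+.195*np.sin(th)]+J
print(proj('w9',[f(1.73,.06),f(1.73,-.06)]))
a=cv2.imread('pics/t8.png'); g=cv2.cvtColor(a,cv2.COLOR_BGR2GRAY)
for x in(295,303,311,319,327): print(x,g[155:200,x].tolist())
E
```

```text
pos [ 0.427  -0.0579  0.3038] yang 9.63 z [ 0.  0. -1.] t 28.15 w 1.003 F [-0.5 -0.7 -0.8] g 0.0 j7 0.18
shift [0.001  0.6803 0.0094] spin 0.0002
[[770.46031185 168.86575082]
 [718.58366461 346.84066944]]
295 [145, 141, 146, 151, 154, 160, 162, 164, 162, 159, 158, 157, 148, 143, 151, 193, 212, 193, 148, 133, 135, 132, 129, 125, 143, 196, 224, 218, 166, 113, 101, 95, 95, 98, 98, 99, 99, 100, 97, 95, 98, 100, 97, 97, 97]
303 [145, 142, 145, 153, 153, 161, 158, 160, 154, 145, 146, 140, 145, 172, 206, 209, 184, 137, 125, 135, 135, 136, 130, 148, 203, 216, 184, 124, 102, 99, 100, 97, 97, 98, 97, 100, 98, 97, 98, 100, 99, 99, 97, 97, 101]
311 [143, 143, 146, 152, 157, 154, 152, 148, 148, 146, 143, 152, 186, 207, 198, 162, 136, 131, 133, 136, 139, 140, 162, 207, 214, 168, 109, 95, 93, 94, 98, 98, 93, 99, 99, 94, 99, 95, 100, 102, 98, 97, 100, 103, 101]
319 [142, 144, 148, 153, 150, 145, 148, 146, 145, 145, 160, 193, 213, 192, 150, 133, 142, 136, 134, 134, 159, 206, 224, 212, 156, 107, 94, 96, 94, 96, 99, 96, 98, 98, 96, 100, 96, 95, 100, 99, 98, 97, 96, 97, 99]
327 [144, 144, 151, 154, 151, 147, 144, 151, 153, 176, 204, 210, 181, 135, 128, 138, 142, 138, 136, 152, 202, 216, 178, 120, 97, 97, 93, 93, 96, 97, 96, 94, 98, 98, 99, 99, 99, 96, 100, 93, 95, 96, 93, 96, 96]
```

>>> arm_command(series="0 0 0.077 0 0;0 0 0.077 0 0;0 0 0.077 0 0;0 0 0.077 0 0;0 0 0.077 0 0;0 0 0.077 0 0;0 0 0.077 0 0;0 0 0.077 0 0;0 0 0.077 0 0;0 0 0 0 0")

```text
clock: 29.45
position: [0.7012, -0.0109, 0.3016]
ee_rot: [0.644, 0.765, -0.001, -0.001]
ft_force: [0.6, -0.2, 0.5]
grip_width: 1.0
grasp_force: 0.0
```

```bash
python3 - <<'E'
from h import *
to([.7008,-.011,.24],9.6)
c=grab('wrist','w10')
r=R.from_euler('z',9.6,degrees=True).as_matrix(); J=np.array([.571,-.0330,0])
f=lambda th,y:r@[.095-.195*np.cos(th),y,.064+.195*np.sin(th)]+J
print(proj('w10',[f(1.76,y) for y in (-.06,-.03,0,.03,.06)]).round().tolist())
a=cv2.imread('pics/w10.png'); g=cv2.cvtColor(a,cv2.COLOR_BGR2GRAY); hs=cv2.cvtColor(a,cv2.COLOR_BGR2HSV)[...,1]
for y in(200,240,280): print(y,[(int(p),int(q)) for p,q in zip(g[y,200:440:5],hs[y,200:440:5])])
E
```

```text
pos [ 0.7012 -0.0109  0.3016] yang 9.86 z [-2.5e-03 -2.0e-04 -1.0e+00] t 29.45 w 1.0 F [ 0.6 -0.2  0.5] g 0.0 j7 0.17
shift [-0.0002 -0.0006  0.154 ] spin 0.0014
[[315.0, 363.0], [315.0, 319.0], [315.0, 270.0], [315.0, 216.0], [316.0, 157.0]]
200 [(207, 11), (206, 11), (207, 11), (102, 12), (79, 6), (149, 3), (206, 12), (75, 3), (128, 6), (176, 113), (177, 113), (177, 113), (176, 113), (177, 114), (178, 112), (140, 76), (87, 12), (74, 14), (84, 9), (200, 11), (121, 6), (156, 6), (157, 8), (119, 6), (106, 178), (105, 179), (113, 178), (105, 177), (108, 175), (108, 181), (124, 178), (101, 177), (105, 176), (113, 176), (114, 176), (121, 177), (115, 177), (125, 178), (118, 179), (115, 177), (122, 179), (126, 176), (130, 174), (138, 177), (134, 176), (123, 178), (120, 177), (126, 178)]
240 [(188, 99), (187, 100), (186, 101), (188, 103), (189, 100), (187, 100), (187, 100), (189, 100), (189, 100), (189, 98), (189, 98), (190, 97), (186, 101), (180, 112), (177, 114), (151, 111), (86, 12), (88, 14), (87, 6), (208, 12), (114, 7), (153, 3), (144, 7), (104, 2), (46, 189), (53, 171), (105, 176), (122, 177), (127, 177), (124, 179), (105, 179), (66, 180), (106, 177), (116, 179), (119, 181), (121, 175), (122, 177), (116, 173), (122, 179), (129, 175), (132, 180), (128, 175), (133, 179), (125, 178), (119, 179), (124, 181), (123, 178), (114, 179)]
280 [(65, 178), (62, 174), (68, 183), (69, 180), (72, 171), (67, 180), (72, 173), (70, 181), (66, 184), (70, 180), (69, 178), (72, 179), (69, 182), (74, 176), (61, 134), (46, 16), (69, 11), (69, 11), (66, 11), (112, 11), (77, 10), (90, 8), (84, 9), (64, 12), (67, 176), (63, 181), (66, 182), (67, 182), (67, 188), (70, 174), (63, 186), (57, 185), (76, 176), (119, 176), (127, 179), (119, 177), (122, 182), (127, 177), (130, 178), (128, 179), (131, 182), (129, 176), (122, 179), (127, 177), (118, 180), (122, 177), (117, 179), (112, 179)]
```

>>> arm_command(series="0 0 0 0.02 0;0 0 0 0.025 0;0 0 0 0.025 0;0 0 0 0.025 0;0 0 0 0.025 0;0 0 0 0.02 0;0 0 0 0.01 0;0 0 0 0.005 0;0 0 0 0 0;0 0 0 0 0")

```text
clock: 30.75
position: [0.7004, -0.0117, 0.2421]
ee_rot: [0.646, 0.764, 0.0, 0.0]
ft_force: [0.1, 0.9, 0.5]
grip_width: 1.001
grasp_force: 0.0
```

>>> arm_command(series="0.3 0 0 0 0;0.5 0 0 0 0;0.7 0 0 0 0;0.8 0 0 0 0;0.9 0 0 0 0;1 0 0 0 0;1 0 0 0 0;1 0 0 0 0;1 0 0 0 0;1 0 0 0 0", newtons=30)

```text
clock: 32.0
position: [0.7003, -0.0117, 0.2418]
ee_rot: [0.646, 0.764, 0.0, -0.0]
ft_force: [-0.2, -0.3, 1.4]
grip_width: 0.1
grasp_force: 29.2
```

```bash
python3 - <<'E'
import numpy as np
t=np.r_[np.linspace(1.7564,.12,12),0]
x=-.195*np.cos(t); z=.195*np.sin(t)
for i in range(12): print(i,t[i+1].round(3),'row: ty %.4f tz %.4f'%((x[i+1]-x[i])/2,-(z[i+1]-z[i])/2),'bar z %.4f'%(z[i+1]+.064))
E
```

```text
0 1.608 row: ty -0.0144 tz -0.0016 bar z 0.2589
1 1.459 row: ty -0.0145 tz 0.0005 bar z 0.2578
2 1.31 row: ty -0.0142 tz 0.0027 bar z 0.2524
3 1.161 row: ty -0.0137 tz 0.0048 bar z 0.2429
4 1.013 row: ty -0.0128 tz 0.0067 bar z 0.2294
5 0.864 row: ty -0.0117 tz 0.0086 bar z 0.2123
6 0.715 row: ty -0.0103 tz 0.0102 bar z 0.1919
7 0.566 row: ty -0.0087 tz 0.0116 bar z 0.1686
8 0.418 row: ty -0.0068 tz 0.0128 bar z 0.1431
9 0.269 row: ty -0.0049 tz 0.0136 bar z 0.1158
10 0.12 row: ty -0.0028 tz 0.0142 bar z 0.0873
11 0.0 row: ty -0.0007 tz 0.0117 bar z 0.0640
```

>>> arm_command(series="1 0 -0.0144 -0.0016 0;1 0 -0.0144 -0.0016 0;1 0 -0.0144 -0.0016 0;1 0 -0.0144 -0.0016 0;1 0 -0.0144 -0.0016 0;1 0 -0.0145 0.0005 0;1 0 -0.0145 0.0005 0;1 0 -0.0145 0.0005 0;1 0 -0.0145 0.0005 0;1 0 -0.0145 0.0005 0")

```text
clock: 33.25
position: [0.6426, -0.0215, 0.2434]
ee_rot: [0.646, 0.764, -0.0, -0.0]
ft_force: [2.6, -0.2, -0.6]
grip_width: 0.096
grasp_force: 30.2
```

>>> arm_command(series="1 0 -0.0142 0.0027 0;1 0 -0.0142 0.0027 0;1 0 -0.0142 0.0027 0;1 0 -0.0142 0.0027 0;1 0 -0.0142 0.0027 0;1 0 -0.0137 0.0048 0;1 0 -0.0137 0.0048 0;1 0 -0.0137 0.0048 0;1 0 -0.0137 0.0048 0;1 0 -0.0137 0.0048 0")

```text
clock: 34.5
position: [0.5878, -0.0308, 0.2286]
ee_rot: [0.646, 0.764, -0.0, -0.0]
ft_force: [2.4, -1.4, -1.9]
grip_width: 0.102
grasp_force: 29.8
```

>>> arm_command(series="1 0 -0.0128 0.0067 0;1 0 -0.0128 0.0067 0;1 0 -0.0128 0.0067 0;1 0 -0.0128 0.0067 0;1 0 -0.0128 0.0067 0;1 0 -0.0117 0.0086 0;1 0 -0.0117 0.0086 0;1 0 -0.0117 0.0086 0;1 0 -0.0117 0.0086 0;1 0 -0.0117 0.0086 0")

```text
clock: 35.75
position: [0.5398, -0.0388, 0.1979]
ee_rot: [0.646, 0.764, 0.0, 0.0]
ft_force: [3.3, -2.0, -3.3]
grip_width: 0.102
grasp_force: 29.6
```

```bash
cat > st.py <<'E'
from h import *
to([.4724,-.0497,.05],9.6)
p=manip.get_obs()['position']-[.571,-.033,0]; c,s=np.cos(np.radians(9.6)),np.sin(np.radians(9.6)); print('jig xy',(c*p[0]+s*p[1]).round(4),(c*p[1]-s*p[0]).round(4),p[2].round(4))
E
python3 st.py
```

```text
pos [ 0.5398 -0.0388  0.1979] yang 9.58 z [ 3.e-04  0.e+00 -1.e+00] t 35.75 w 0.102 F [ 3.3 -2.  -3.3] g 29.6 j7 0.18
shift [ 0.0012 -0.1708  0.3697] spin -0.0001
jig xy -0.0317 -0.0005 0.1979
```

>>> arm_command(series="1 0 -0.0103 0.0102 0;1 0 -0.0103 0.0102 0;1 0 -0.0103 0.0102 0;1 0 -0.0103 0.0102 0;1 0 -0.0103 0.0102 0;1 0 -0.0087 0.0116 0;1 0 -0.0087 0.0116 0;1 0 -0.0087 0.0116 0;1 0 -0.0087 0.0116 0;1 0 -0.0087 0.0116 0")

```text
clock: 37.0
position: [0.5027, -0.045, 0.1545]
ee_rot: [0.646, 0.764, 0.0, 0.0]
ft_force: [5.9, -1.3, -3.1]
grip_width: 0.101
grasp_force: 29.6
```

>>> arm_command(series="1 0 -0.0068 0.0128 0;1 0 -0.0068 0.0128 0;1 0 -0.0068 0.0128 0;1 0 -0.0068 0.0128 0;1 0 -0.0068 0.0128 0;1 0 -0.0049 0.0136 0;1 0 -0.0049 0.0136 0;1 0 -0.0049 0.0136 0;1 0 -0.0049 0.0136 0;1 0 -0.0049 0.0136 0")

```text
clock: 38.25
position: [0.4798, -0.0489, 0.1018]
ee_rot: [0.646, 0.764, 0.0, 0.0]
ft_force: [3.8, -0.9, -1.5]
grip_width: 0.1
grasp_force: 29.5
```

```bash
python3 st.py
```

```text
pos [ 0.4798 -0.0489  0.1018] yang 9.58 z [ 1.1e-03  1.0e-04 -1.0e+00] t 38.25 w 0.1 F [ 3.8 -0.9 -1.5] g 29.5 j7 0.2
shift [ 0.0011 -0.0187  0.1295] spin -0.0001
jig xy -0.0926 -0.0005 0.1018
```

>>> arm_command(series="1 0 -0.0028 0.0142 0;1 0 -0.0028 0.0142 0;1 0 -0.0028 0.0142 0;1 0 -0.0028 0.0142 0;1 0 -0.0028 0.0142 0;1 0 -0.001 0.0075 0;1 0 -0.001 0.006 0;1 0 -0.0005 0.006 0;1 0 -0.0005 0.005 0;1 0 -0.0005 0.005 0")

```text
clock: 39.5
position: [0.4734, -0.05, 0.0621]
ee_rot: [0.646, 0.764, 0.001, 0.001]
ft_force: [5.3, -0.6, -1.0]
grip_width: 0.102
grasp_force: 29.2
```

>>> arm_command(series="1 0 0 0.0045 0;1 0 0 0.004 0;1 0 0 0.004 0;1 0 0 0.004 0;1 0 0 0.003 0;1 0 0 0.003 0;1 0 0 0.003 0;1 0 0 0.003 0;1 0 0 0 0;1 0 0 0 0")

```text
clock: 40.75
position: [0.4732, -0.0501, 0.052]
ee_rot: [0.646, 0.764, 0.001, 0.0]
ft_force: [-3.3, -0.3, 19.3]
grip_width: 0.097
grasp_force: 31.3
```

```bash
python3 st.py
```

```text
pos [ 0.4732 -0.0501  0.052 ] yang 9.57 z [ 1.4e-03  5.0e-04 -1.0e+00] t 40.75 w 0.097 F [-3.3 -0.3 19.3] g 31.3 j7 0.21
shift [ 0.0012 -0.002   0.0051] spin -0.0002
jig xy -0.0992 -0.0005 0.052
```

>>> arm_command(series="1 0 0 -0.001 0;1 0 0 -0.001 0;1 0 0 0 0;0.9 0 0 0 0;0.8 0 0 0 0;0.7 0 0 0 0;0.68 0 0 0 0;0.68 0 0 0 0;0.68 0 0 0 0;0.68 0 0 0 0")

```text
clock: 42.0
position: [0.4725, -0.0501, 0.0512]
ee_rot: [0.646, 0.764, 0.0, -0.0]
ft_force: [-0.6, -0.3, -0.2]
grip_width: 0.319
grasp_force: 0.0
```

```bash
python3 st.py
```

```text
pos [ 0.4725 -0.0501  0.0512] yang 9.58 z [-1.e-04  1.e-04 -1.e+00] t 42.0 w 0.319 F [-0.6 -0.3 -0.2] g 0.0 j7 0.21
shift [ 0.0011 -0.      0.0029] spin -0.0001
jig xy -0.1 -0.0005 0.0512
```

Released, with no residual force. Now I'll raise the arm straight up and retreat so the cover is visible.

>>> arm_command(series="0.68 0 0 -0.02 0;0.68 0 0 -0.04 0;0.68 0 0 -0.06 0;0.68 0 0 -0.08 0;0.68 0 0 -0.1 0;0.68 0 0 -0.1 0;0.68 0 0 -0.1 0;0.68 0 0 0 0;0.68 0 0 0 0;0.68 0 0 0 0")

```text
clock: 43.25
position: [0.4719, -0.0502, 0.2504]
ee_rot: [0.646, 0.764, -0.001, -0.001]
ft_force: [-0.3, 0.5, 0.1]
grip_width: 0.321
grasp_force: 0.0
```

```bash
python3 st.py; python3 - <<'E'
from h import *
grab('wrist','w11'); grab('scene','s11')
r=R.from_euler('z',9.6,degrees=True).as_matrix(); J=np.array([.571,-.0330,0])
f=lambda th,d,y,n=.004:r@[.095-d*np.cos(th)+n*np.sin(th),y,.064+d*np.sin(th)+n*np.cos(th)]+J
a=cv2.imread('pics/s11.png'); g=cv2.cvtColor(a,cv2.COLOR_BGR2GRAY); S=cv2.cvtColor(a,cv2.COLOR_BGR2HSV)[...,1]
for th in(0,.03,.06,.1): print(th,proj('s11',[f(th,.15,.088),f(th,.15,-.088),f(th,.195,0,0),f(th,.01,.088)]).round(1).tolist())
m=((S<60)).astype(np.uint8); u=proj('s11',f(0,.08,0))[0].astype(int); n,l,s,c=cv2.connectedComponentsWithStats(m); k=l[u[1],u[0]]; print(u,k,s[k])
ct=max(cv2.findContours((l==k).astype(np.uint8),0,1)[0],key=cv2.contourArea); print(cv2.approxPolyDP(ct,3,True)[:,0].tolist())
E
```

```text
pos [ 0.4719 -0.0502  0.2504] yang 9.57 z [-0.0017  0.     -1.    ] t 43.25 w 0.321 F [-0.3  0.5  0.1] g 0.0 j7 0.17
shift [0.0008 0.0023 0.5009] spin -0.0001
jig xy -0.1006 -0.0004 0.2504
0 [[355.8, 259.9], [309.9, 234.8], [341.8, 240.5], [324.5, 286.0]]
0.03 [[355.8, 258.7], [309.9, 233.7], [341.8, 239.0], [324.4, 286.0]]
0.06 [[355.8, 257.6], [309.8, 232.6], [341.8, 237.6], [324.4, 285.9]]
0.1 [[355.7, 256.2], [309.6, 231.2], [341.7, 235.7], [324.4, 285.9]]
[316 259] 72 [ 272  232   89   70 2803]
[[328, 232], [316, 239], [309, 237], [272, 266], [276, 275], [286, 270], [315, 287], [314, 299], [318, 301], [346, 271], [352, 272], [353, 258], [360, 251]]
```

```bash
python3 -c "
from workcell import manip; print(manip.hand_in())"
```

```text
the job is handed in; nothing more can be done
None
```

I handed in the job at about 43 s: the plate is on both pins and flush on the pad, and the cover was lowered gently onto its stops and released. I confirmed the closed cover from position and force readings and one measured picture rather than by eye, and the only bench item I handled was the plate.

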